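# Mount a bobbin on its arbor and present it to the inspection camera

## Robot

A 6-joint arm with a two-finger parallel gripper is mounted at the origin on the work surface. World frame = base frame: x ahead of the robot, y to its left, z up, the work surface at z = 0. Lengths are in m, angles in degrees, forces in N, time in s.
With the tool pointing down it reaches from about 0.3 to 0.75 m from the base axis. Payload 8.5 kg.
Tool frame: the origin (TCP) lies midway between the tips of the shut fingers; the grasp point (between the pads) lies 19 mm behind it; z points along the fingers, y is the direction in which the jaws open and shut (so a half turn about z gives the same grasp; the last joint's range is limited). The gripper opens to 85 mm and grips with 20 to 120 N. Pads are 22 mm wide; open, the fingers measure 114 mm over their backs; the gripper's body (76 mm by 85 mm) begins 54 mm behind the grasp point. The pads swing forward as they close: fully open they stand 13 mm farther back than shut.
Start: joints at [56.82, 21.807, 74.336, -0, 83.858, -12.336], TCP at [0.196, 0.514, 0.231] pointing down, gripper open.
Joint ranges: [-178.18, 178.18], [-50.72, 133.34], [12.68, 142.11], [-81.47, 261.47], [9.98, 163.14], [-165.26, 165.26]. Speed limits (degrees/s): [136.94, 136.94, 180, 180, 180, 180].

## Interface

Orientations are given as a 3x3 rotation matrix whose columns are the frame's x, y, z axes.
In Python, from rig import env, viewer, ticket gives the robot as it stands. The module is installed in compiled form; this text tells all that it offers.
- The arm moves only by the shell command python3 -m pendant 'ROWS' [FORCE]. ROWS is JSON, a list of rows, each a list of 3 entries, a list of its own where there are three numbers: the shift along the world's x, y, z in mm, then the turn about the world's z in rad, then the opening, from -1 (shut) to 1 (fully open). A call has 1 to 12 rows; each row shifts and turns the pose as measured when the row begins; what a row does not reach is not made up. A row lasts 1/8 s, in which the tool goes at most 62.5 mm and 10.7 degrees, less where a joint would pass 70% of its speed; a pose out of reach is approached as far as the arm can. A call with a gripper value outside its range is refused whole. The fingers move at their own pace and stop on an object; FORCE is the grip in N (left out, the last holds). Time passes only in rows, so rows that do not move let the fingers close. It gives the time, the measured TCP pose, the force and the opening at its end, in the units of the state.
- env.observe(): the state, without advancing time (a new reading comes with each control period).
- viewer.get_image(name): name is "side" or "top" or "wrist"; returns (picture, depth): 384x512x3 uint8, red, green, blue; 384x512 float32, m along the optical axis (not along the pixel's ray), 0 where there is no reading.
- viewer.camera_params(name): a dict with "fx", "fy", "cx", "cy" (pixels), "D" ([k1, k2, p1, p2, k3] as OpenCV has them; the pictures are not rectified), "rvec" (rotation vector, rad) and "tvec" (3), from world to camera coordinates, as OpenCV has them; the wrist camera has in their place "T_tool_cam" (4x4, takes a point from camera to tool coordinates, whose origin is the TCP and whose axes are the flange's). Camera axes: x right, y down, z forward; pixel columns grow to the right and rows downward; lengths in m; the calibration is good to about 2 mm. A picture is of the moment at which its call begins: read the wrist's pose just before it. camera_params takes no time and is no camera call.
- ticket.close_job(): hands the job in, once; it reports no verdict.
The state is a dict: "time_s": time; "q": joint angles; "qvel": joint speeds; "joint_efforts": joint torques, N m; "position": TCP position; "tool_rot": TCP orientation; "ft_force": force on the tool from outside, world axes, zero at the start; "wrist_torque": the same for the moment, N m; "grip_width": finger opening in m.
Only numpy, scipy, OpenCV 4.12 (cv2) and the standard library are available. Lean on these libraries where they do the work, as an engineer would, in place of code of your own. Each camera call takes 0.05 s, during which the arm holds its last target. There are 200 camera calls.

## Task

Put the short wide bobbin onto the upright arbor standing in the white socket block, right down on the arbor's flange, then take the arbor by its square top, pull it with the bobbin out of the block and present it to the inspection camera: the middle of the bobbin on the camera's line of sight, 130 mm in front of its lens, and the arbor right way up and square to the line of sight, leaning back just as much as the camera looks down so that it stands upright in the picture. Finish while still holding it there steadily in the air; do not bump or shift the camera, the tall slim bobbin, the lens mount or the screwdriver.

Things in the scene. Friction and masses are not known exactly. Their poses are not given: they have to be found in the camera images.
- bobbin: the short wide bobbin, black plastic, loose on the table (it and the tall slim bobbin stand in either order): two flanges 54 mm diameter, 4 mm thick, barrel 36 mm diameter, 30 mm high overall, through bore 20 mm diameter; 40 to 80 g. Origin: centre of its underside, z up along the bore; same either way up
- bobbin_mid (a point): the middle of the short bobbin, on its axis, 15 mm above its underside
- arbor: loose steel arbor, 180 g, upright in the block's bore. Origin on its axis at its flange's underside, z up the axis. Flange 40 mm diameter, z 0 to 6 mm; round spindle 16 mm diameter to z 37; square top 11 x 11 mm to grip, z 37 to 61, flats facing its x and y axes; small cone to z 67; shank 16 mm diameter, z 0 to -35, in the block. A seated bobbin reaches up to z 36
- arbor_seat (a point): point on the arbor's axis, 21 mm above its origin (15 mm above the top of the flange): where the middle of the bobbin lies when it is seated; turns with the arbor
- holder: the fixed white socket block, 60 x 60 mm and 45 mm high, with a blind vertical bore of 19 mm diameter, 40 mm deep, in its middle; the arbor's flange rests on its top. Origin: centre of its underside
- cam_head: inspection camera: grey box 34 x 48 x 44 mm (x, y, z) about the origin, black lens barrel 40 mm diameter along -x to 60 mm from it. Looks along its own -x, z is picture up, y is level. Origin on the tilt axle, 250 to 310 mm above the table; looks 5 to 26 degrees downward. Behind it a steel post 340 mm high on a foot 120 x 90 mm. Height, tilt and place vary; leave as set
- lens_front (a point): centre of the camera's front lens, 60 mm from the camera's origin along its line of sight; axes as the camera's
- focus (a point): the inspection point in the air: on the camera's line of sight, 130 mm in front of the front lens (190 mm from the camera's origin, along its -x axis); axes as the camera's (-x line of sight, z picture up)
- tall_bobbin: bystander: tall slim black bobbin, 36 mm diameter, 65 mm high, bore 12 mm; origin: centre of its underside
- lens_mount: bystander: round glass lens in a black ring 52 mm diameter on a short post, foot 50 x 60 mm, 88 mm high; origin: centre of its underside
- driver: bystander: screwdriver 160 mm long with a black handle, lying on the table, along its own x axis
Things that resemble listed ones, but are neither listed nor needed, are in the scene too. Leave any orange or yellow look-alike of the bobbin alone.

How it is judged:
By the outcome, as a careful person would: the job done as asked, in the order asked, and still so for the second after the job is handed in, while the arm keeps its last pose, push and grip.
It also fails if it takes over 43 s, if anything falls off the work surface, if the arm or the gripper's body presses on something with over 40 N, if the wrist force passes 120 N, or if a joint passes its speed limit or range.

## Working session

There is one attempt and no reset: what is moved stays moved. The work goes in short steps, Python scripts to look and compute and a shell command to move; the robot and the scene stay as the last step left them, time stands still between calls to the robot, and variables do not carry over. Pictures are saved under pics/ and viewed, about 8 in all and at most 12, crops included, and the job is handed in when it is done.

```bash
mkdir -p pics; cat > h.py <<'E'
import numpy as np, cv2, sys
from rig import env, viewer, ticket
def cam(name):
    """image, depth, K, D, T (4x4 camera->world)"""
    s=env.observe(); p=viewer.camera_params(name); im,d=viewer.get_image(name)
    K=np.array([[p['fx'],0,p['cx']],[0,p['fy'],p['cy']],[0,0,1.]]); D=np.array(p['D'],float)
    T=np.eye(4)
    if 'rvec' in p:
        R=cv2.Rodrigues(np.array(p['rvec'],float))[0]; T[:3,:3]=R.T; T[:3,3]=-R.T@np.array(p['tvec'],float).ravel()
    else:
        W=np.eye(4); W[:3,:3]=s['tool_rot']; W[:3,3]=s['position']; T=W@np.array(p['T_tool_cam'])
    return im,d,K,D,T
def cloud(d,K,D,T):
    v,u=np.mgrid[:d.shape[0],:d.shape[1]]
    n=cv2.undistortPoints(np.stack([u,v],-1).reshape(-1,1,2).astype(float),K,D).reshape(*d.shape,2)
    P=np.dstack([n*d[...,None],d])@T[:3,:3].T+T[:3,3]; P[d==0]=np.nan
    return P
def proj(X,K,D,T):
    R=T[:3,:3].T; return cv2.projectPoints(np.atleast_2d(np.array(X,float)),cv2.Rodrigues(R)[0],-R@T[:3,3],K,D)[0].reshape(-1,2)
def save(im,n): cv2.imwrite(f'pics/{n}.png',im[...,::-1])
E
python3 - <<'E'
from h import *
ims=[]
for n in ('side','top','wrist'):
    im,d,K,D,T=cam(n); P=cloud(d,K,D,T); np.savez(f'{n}0.npz',im=im,P=P,K=K,D=D,T=T); ims.append(im); print(n,T.round(3).tolist(),K[0,0], np.nanmin(P[...,2]))
g=np.vstack([np.hstack(ims[:2]),np.hstack([ims[2],ims[2]*0])]); save(cv2.resize(g,(800,600),interpolation=cv2.INTER_AREA),'a')
E
```

```text
side [[0.815, -0.418, 0.4, 0.195], [-0.579, -0.577, 0.576, -0.514], [-0.01, -0.702, -0.713, 0.864], [0.0, 0.0, 0.0, 1.0]] 423.1615745983319 -0.7728577586815112
top [[0.025, -0.994, 0.104, 0.497], [-1.0, -0.024, 0.01, 0.027], [-0.007, -0.105, -0.994, 1.214], [0.0, 0.0, 0.0, 1.0]] 391.3650042261866 -0.7703209264971518
wrist [[0.356, 0.887, 0.294, 0.12], [0.934, -0.337, -0.114, 0.542], [-0.002, 0.316, -0.949, 0.374], [0.0, 0.0, 0.0, 1.0]] 287.8066188482794 -0.002966626258280314
```

View pics/a.png

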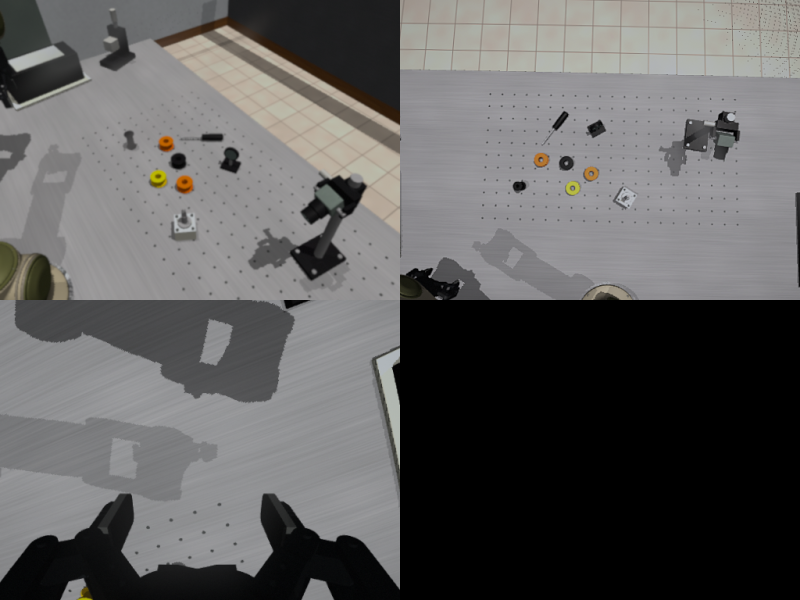

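The side view shows the short black bobbin (near 178,160) between orange and yellow look-alikes. The white block with the arbor is at about (185,222) and the inspection camera at about (335,200). In the top view they sit at about (567,163), (625,197) and (725,135).

```bash
python3 - <<'E'
from h import *
def load(n):
    z=np.load(f'{n}0.npz'); return [z[k] for k in ('im','P','K','D','T')]
im,P,K,D,T=load('top')
def crop(im,x,y,w,h,s): return cv2.resize(im[y:y+h,x:x+w],(w*s,h*s),interpolation=cv2.INTER_CUBIC)
ims,Ps,*_=load('side')
g=np.vstack([np.hstack([crop(im,140,120,200,150,2),crop(im,350,120,100,150,2),]),])
g2=np.hstack([crop(ims,370,210,110,150,2),crop(ims,150,150,190,150,2)])
save(np.vstack([g,g2]),'b')
for nm,(u,v),r,z0,z1 in [('bob',(214,208),14,.02,.04),('tall',(152,238),14,.055,.08),('block',(288,252),20,.035,.048),('arb',(288,252),20,.085,.13),('lens',(250,164),20,.02,.1)]:
    A=P[v-r:v+r,u-r:u+r].reshape(-1,3); B=A[(A[:,2]>z0)&(A[:,2]<z1)]
    print(nm,len(B), B.mean(0).round(4) if len(B) else '', (B.min(0).round(3),B.max(0).round(3)) if len(B) else '')
    if nm=='block': print(cv2.minAreaRect((B[:,:2]*1000).astype(np.float32)))
    if nm=='bob': print(cv2.minEnclosingCircle((B[:,:2]*1000).astype(np.float32)))
for n,PP in (('top',P),('side',Ps)):
    A=PP.reshape(-1,3); m=(A[:,2]>.18)&(A[:,2]<.4)&(A[:,0]>.3)&(A[:,0]<.9)&(abs(A[:,1])<.6); B=A[m]; print(n,len(B),B.min(0),B.max(0))
    for z in np.arange(.18,.4,.02):
        C=B[(B[:,2]>z)&(B[:,2]<z+.02)]
        if len(C): print(z.round(2),len(C),C.mean(0).round(3),C.min(0).round(3),C.max(0).round(3))
E
```

```text
bob 212 [0.5751 0.175  0.0296] (array([0.548, 0.15 , 0.022]), array([0.6  , 0.201, 0.035]))
((575.0589599609375, 175.2667999267578), 26.934284210205078)
tall 101 [0.4798 0.348  0.0647] (array([0.463, 0.331, 0.058]), array([0.496, 0.364, 0.071]))
block 267 [ 0.4484 -0.0609  0.0446] (array([ 0.409, -0.099,  0.038]), array([ 0.488, -0.022,  0.048]))
((447.4384765625, -60.547142028808594), (60.372703552246094, 59.81533432006836), 59.74580764770508)
arb 20 [ 0.4469 -0.0597  0.1062] (array([ 0.44 , -0.066,  0.087]), array([ 0.453, -0.054,  0.113]))
lens 108 [0.7134 0.0604 0.0755] (array([0.698, 0.038, 0.025]), array([0.73 , 0.082, 0.092]))
top 1679 [ 0.57872714 -0.37678502  0.18313694] [ 0.72073652 -0.2703139   0.34335446]
0.18 9 [ 0.696 -0.329  0.189] [ 0.692 -0.332  0.183] [ 0.7   -0.328  0.196]
0.2 3 [ 0.695 -0.33   0.204] [ 0.693 -0.331  0.203] [ 0.696 -0.327  0.207]
0.22 1 [ 0.708 -0.331  0.236] [ 0.708 -0.331  0.236] [ 0.708 -0.331  0.236]
0.26 5 [ 0.596 -0.311  0.278] [ 0.589 -0.312  0.277] [ 0.601 -0.31   0.28 ]
0.28 275 [ 0.628 -0.323  0.293] [ 0.579 -0.369  0.281] [ 0.72 -0.27  0
[... 239 characters left out ...]
de 3589 [ 0.57614645 -0.37672602  0.18002705] [ 0.71649232 -0.27083031  0.34105138]
0.18 90 [ 0.689 -0.343  0.19 ] [ 0.684 -0.352  0.18 ] [ 0.703 -0.329  0.2  ]
0.2 54 [ 0.687 -0.344  0.208] [ 0.684 -0.352  0.2  ] [ 0.696 -0.336  0.219]
0.22 5 [ 0.686 -0.344  0.223] [ 0.684 -0.346  0.222] [ 0.687 -0.342  0.224]
0.26 46 [ 0.593 -0.335  0.275] [ 0.58  -0.356  0.264] [ 0.631 -0.309  0.28 ]
0.28 622 [ 0.611 -0.339  0.293] [ 0.576 -0.377  0.28 ] [ 0.714 -0.272  0.3  ]
0.3 1790 [ 0.647 -0.335  0.311] [ 0.593 -0.376  0.3  ] [ 0.716 -0.271  0.32 ]
0.32 972 [ 0.669 -0.339  0.326] [ 0.622 -0.37   0.32 ] [ 0.714 -0.307  0.34 ]
0.34 10 [ 0.694 -0.343  0.34 ] [ 0.688 -0.349  0.34 ] [ 0.706 -0.337  0.341]
```

View pics/b.png

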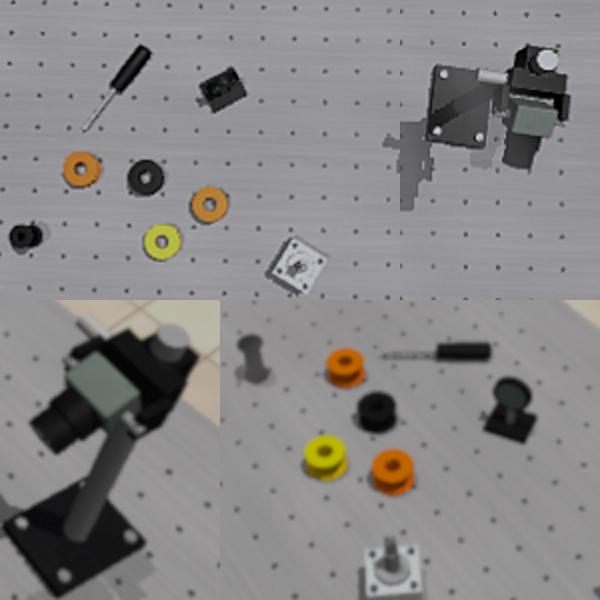

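```bash
cat > fit.py <<'E'
from h import *
from scipy.optimize import least_squares
from scipy.spatial.transform import Rotation as Ro
def rot(yaw,t): return (Ro.from_euler('z',yaw)*Ro.from_euler('y',-t)).as_matrix()   # -x looks down by t
def sdf(p,B):
    q=(B-p[:3])@rot(p[3],p[4])
    a=abs(q)-np.array([.017,.024,.022]); box=np.linalg.norm(np.maximum(a,0),axis=1)+np.minimum(a.max(1),0)
    c=np.stack([np.hypot(q[:,1],q[:,2])-.020,abs(q[:,0]+.0385)-.0215],1); cyl=np.linalg.norm(np.maximum(c,0),axis=1)+np.minimum(c.max(1),0)
    return np.minimum(box,cyl)
def fit(B,p0):
    p=np.array(p0,float)
    for tol in (.02,.01,.006,.006,.006):
        q=(B-p[:3])@rot(p[3],p[4]); m=(abs(sdf(p,B))<tol)&(q[:,0]<.015)
        r=least_squares(sdf,p,args=(B[m],),loss='soft_l1',f_scale=.0015,x_scale=[.01,.01,.01,.1,.1]); p=r.x
    return p,m.sum(),np.sqrt(np.mean(sdf(p,B[m])**2))
def report(p):
    f=p[:3]+rot(p[3],p[4])@[-.19,0,0]; print('org',p[:3].round(4),'yaw',np.degrees(p[3]).round(2),'tilt',np.degrees(p[4]).round(2),'focus',f.round(4))
E
python3 - <<'E'
from fit import *
L=[]
for n in('top','side'):
    A=np.load(f'{n}0.npz')['P'].reshape(-1,3); m=(A[:,2]>.24)&(A[:,0]>.5)&(A[:,0]<.75)&(A[:,1]>-.42)&(A[:,1]<-.22); L.append(A[m])
for B in L+[np.vstack(L)]:
  for p0 in ([.64,-.33,.3,-.3,.25],[.64,-.325,.3,-.1,.35]):
    p,n,e=fit(B,p0); report(p); print(n,e)
E
```

```text
org [ 0.6407 -0.3329  0.3025] yaw -5.95 tilt 27.16 focus [ 0.4726 -0.3154  0.2158]
613 0.0015854839766224257
org [ 0.6386 -0.3327  0.3015] yaw -5.9 tilt 27.4 focus [ 0.4708 -0.3154  0.214 ]
647 0.001537075673464518
org [ 0.6381 -0.3328  0.3007] yaw -8.25 tilt 27.54 focus [ 0.4714 -0.3086  0.2129]
1513 0.0014405833576990454
org [ 0.6381 -0.3328  0.3007] yaw -8.25 tilt 27.54 focus [ 0.4714 -0.3086  0.2129]
1513 0.0014405833576514235
org [ 0.6381 -0.3327  0.3009] yaw -7.66 tilt 27.65 focus [ 0.4713 -0.3103  0.2127]
2100 0.0015124718994086223
org [ 0.6381 -0.3327  0.3009] yaw -7.66 tilt 27.65 focus [ 0.4713 -0.3103  0.2127]
2100 0.0015124718992266953
```

```bash
python3 - <<'E'
from h import *
s=env.observe(); print(np.round(s['tool_rot'],3).tolist(),s['position'],s['grip_width'],s['ft_force'])
z=np.load('top0.npz'); P=z['P']; b=np.array([.575,.175])
m=(P[...,2]>.018)&(P[...,2]<.04)&(np.hypot(P[...,0]-b[0],P[...,1]-b[1])<.14)
n,l,_,_=cv2.connectedComponentsWithStats(m.astype(np.uint8))
for i in range(1,n):
    B=P[l==i]
    if len(B)>30:
        c,r=cv2.minEnclosingCircle((B[:,:2]*1000).astype(np.float32)); d=np.array(c)/1000-b; print(np.round(c),r,len(B),'dist',np.hypot(*d),'ang',np.degrees(np.arctan2(d[1],d[0])))
E
```

```text
[[-0.935, 0.356, -0.001], [0.356, 0.935, -0.001], [0.0, -0.001, -1.0]] [0.19558648 0.51381684 0.23084358] 0.0852539665888848 [ 0.6718205  -0.19573806 -0.09431443]
[585. 274.] 26.481998443603516 212 dist 0.09995294939146634 ang 84.36929492928154
[575. 175.] 26.934284210205078 213 dist 0.0002732370361274856 ang 77.53852025816792
[536.  76.] 26.49405288696289 208 dist 0.1068439877221495 ang -111.50516824394172
[478. 146.] 26.662992477416992 221 dist 0.10106452835274111 ang -163.526976627906
```

```bash
python3 -m pendant '[[[42,-38,0],0.163,1],[[42,-38,0],0.163,1],[[42,-38,0],0.163,1],[[42,-38,0],0.163,1],[[42,-38,0],0.163,1],[[42,-38,0],0.163,1],[[42,-38,0],0,1],[[42,-38,0],0,1],[[42,-38,0],0,1],[[0,0,-10],0,1]]' 40
```

```text
time_s: 1.4
position: [0.5795, 0.1622, 0.2183]
tool_rot: [[-0.805, -0.593, -0.001], [-0.593, 0.805, -0.003], [0.003, -0.001, -1.0]]
ft_force: [-0.8, -0.3, -0.6]
grip_width: 0.0858
```

```bash
python3 - <<'E'
from h import *
im,d,K,D,T=cam('wrist'); save(im,'c'); P=cloud(d,K,D,T)
s=env.observe(); 
m=(np.hypot(P[...,0]-.575,P[...,1]-.175)<.04)&(P[...,2]>.02)&(P[...,2]<.04)
B=P[m]; print(s['position'],len(B),B.mean(0),np.median(B[:,2]),cv2.minEnclosingCircle((B[:,:2]*1000).astype(np.float32)))
E
```

```text
[0.57750901 0.16361566 0.21661128] 1355 [0.57378244 0.17306053 0.03042406] 0.030593978993539606 ((574.2632446289062, 173.40748596191406), 26.88317108154297)
```

View pics/c.png

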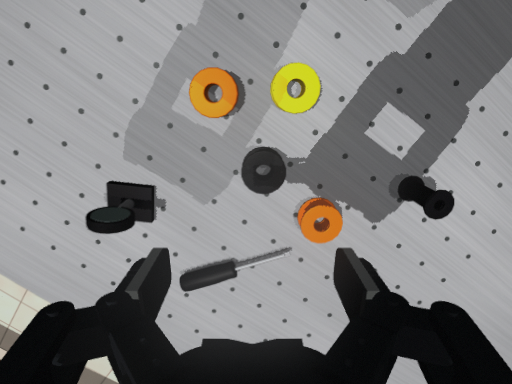

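The short bobbin is at (263,170) in the wrist view, clear on both sides along the jaw line. I'm descending on it.

```bash
python3 -m pendant '[[[-3,10,-40],0,0.7],[[0,0,-60],0,0.7],[[0,0,-55],0,0.7],[[0,0,-40],0,0.7],[[0,0,-10],0,0.7]]' 40; python3 - <<'E'
from h import *
s=env.observe();print(s['position'],s['grip_width'])
E
```

```text
time_s: 2.08
position: [0.5693, 0.1791, 0.0077]
tool_rot: [[-0.801, -0.599, -0.004], [-0.599, 0.801, -0.001], [0.004, 0.002, -1.0]]
ft_force: [-0.3, -0.9, 0.3]
grip_width: 0.0724
[0.56928217 0.17912405 0.00765833] 0.07236610212516992
```

```bash
python3 -m pendant '[[[5,-5,-4],0,0.7],[[0,0,0],0,0.2],[[0,0,0],0,-0.2],[[0,0,0],0,-0.2],[[0,0,0],0,-0.2],[[0,0,0],0,-0.2]]' 40
```

```text
time_s: 2.82
position: [0.5763, 0.175, 0.0085]
tool_rot: [[-0.8, -0.6, 0.003], [-0.6, 0.8, -0.0], [-0.002, -0.002, -1.0]]
ft_force: [-0.2, -0.1, -0.2]
grip_width: 0.0513
```

```bash
python3 -m pendant '[[[0,0,20],0,-0.2],[[0,0,50],0,-0.2],[[0,0,60],0,-0.2],[[0,0,0],0,-0.2]]'; python3 - <<'E'
from h import *
im,d,K,D,T=cam('wrist'); P=cloud(d,K,D,T); s=env.observe(); p=np.array(s['position']); R=np.array(s['tool_rot'])
Q=(P-p)@R   # tool frame
save(im,'d'); print(p,s['grip_width'],s['ft_force'])
m=(abs(Q[...,1])<.026)&(abs(Q[...,0])<.05)&(Q[...,2]>-.06)&(Q[...,2]<.04)
B=Q[m]; print(len(B),B.min(0),B.max(0)); 
h,e=np.histogram(B[:,2],bins=20); print(h,e.round(3))
E
```

```text
time_s: 3.32
position: [0.5755, 0.1749, 0.1417]
tool_rot: [[-0.8, -0.6, 0.001], [-0.6, 0.8, -0.0], [-0.001, -0.001, -1.0]]
ft_force: [0.3, -0.7, -0.4]
grip_width: 0.0513
[0.57421042 0.17468645 0.13886506] 0.05152227037125151 [-0.02027192 -0.13974295 -0.32092633]
10277 [-0.0261516  -0.02599898 -0.0599852 ] [0.02762484 0.02599437 0.00269778]
[  46   11    1    0   33  139   84   78   74   67 6919  345  224  146
  127  120  110  103 1097  553] [-0.06  -0.057 -0.054 -0.051 -0.047 -0.044 -0.041 -0.038 -0.035 -0.032
 -0.029 -0.026 -0.022 -0.019 -0.016 -0.013 -0.01  -0.007 -0.004 -0.
  0.003]
```

View pics/d.png

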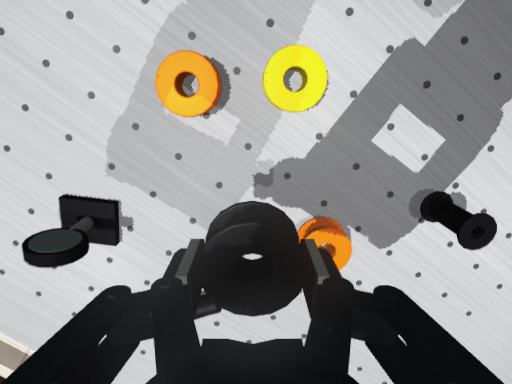

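```bash
cat >> h.py <<'E'
def topfit(Q,m):
    B=Q[m]; c=B.mean(0); 
    for _ in range(3):
        c=B.mean(0); n=np.linalg.svd(B-c,full_matrices=False)[2][2]; B=B[abs((B-c)@n)<.0015]
    n*=np.sign(n[2]); (x,y),r=cv2.minEnclosingCircle((B[:,:2]*1000).astype(np.float32))
    return c,n,(x,y),r,len(B)
def pos(k=6):
    """mean position over several periods (camera calls pass time)"""
    A=[]
    for _ in range(k): A.append(env.observe()['position']); viewer.get_image('wrist')
    return np.array(A)
E
python3 - <<'E'
from h import *
im,d,K,D,T=cam('wrist'); P=cloud(d,K,D,T); s=env.observe(); p=np.array(s['position']); R=np.array(s['tool_rot'])
Tt=np.array(viewer.camera_params('wrist')['T_tool_cam']); Q=cloud(d,K,D,Tt)
m=(abs(Q[...,1])<.0245)&(abs(Q[...,0])<.04)&(Q[...,2]>-.035)&(Q[...,2]<-.018)
print(topfit(Q,m)); A=pos(5); print(A.round(4)); print(R.round(3).tolist())
B=Q[m]; print('x range', np.percentile(B[:,0],[.5,99.5]))
im2,d2,K2,D2,T2=cam('side'); P2=cloud(d2,K2,D2,T2); c=A.mean(0)
m2=(np.hypot(P2[...,0]-c[0],P2[...,1]-c[1])<.035)&(P2[...,2]>c[2]-.03)&(P2[...,2]<c[2]+.05)
h,e=np.histogram(P2[m2][:,2]-c[2],bins=20); print(h,e.round(3))
E
```

```text
(array([ 0.00369742, -0.00011402, -0.02408772]), array([-0.00248542, -0.00321892,  0.99999173]), (1.720698595046997, -0.3735840916633606), 27.070941925048828, 6782)
[[0.5734 0.1746 0.137 ]
 [0.573  0.1745 0.1359]
 [0.5729 0.1745 0.1355]
 [0.573  0.1745 0.1354]
 [0.5731 0.1745 0.1355]]
[[-0.8, -0.6, -0.008], [-0.6, 0.8, -0.001], [0.007, 0.004, -1.0]]
x range [-0.02356984  0.0278714 ]
[ 37  52  19  13  24  13  14  11  16  55 145  30  10   6  12   7  11   7
   8   6] [-0.006 -0.004 -0.001  0.002  0.005  0.008  0.01   0.013  0.016  0.019
  0.022  0.025  0.027  0.03   0.033  0.036  0.039  0.041  0.044  0.047
  0.05 ]
```

```bash
python3 -m pendant '[[[-10,-35,20],0,-0.2],[[-14,-48,20],0,-0.2],[[-14,-48,15],0,-0.2],[[-14,-45,0],0,-0.2],[[0,0,0],0,-0.2],[[0,0,0],0,-0.2]]'; python3 - <<'E'
from h import *
viewer.get_image('wrist');viewer.get_image('wrist')
im,d,K,D,T=cam('wrist'); P=cloud(d,K,D,T); s=env.observe(); print(s['position'])
np.savez('w1.npz',im=im,P=P,K=K,D=D,T=T)
for z0,z1 in((.04,.047),(.049,.053),(.08,.12)):
    m=(np.hypot(P[...,0]-.447,P[...,1]+.06)<.05)&(P[...,2]>z0)&(P[...,2]<z1); B=P[m]
    if len(B)>5: print(z0,len(B),B.mean(0),B.max(0)[2],cv2.minAreaRect((B[:,:2]*1000).astype(np.float32)),cv2.minEnclosingCircle((B[:,:2]*1000).astype(np.float32)))
u,v=proj([.447,-.06,.09],K,D,T)[0].astype(int); print(u,v)
c=im[max(0,v-80):v+80,max(0,u-100):u+100]; save(cv2.resize(c,None,fx=4,fy=4,interpolation=cv2.INTER_CUBIC),'e')
E
```

```text
time_s: 4.47
position: [0.5191, -0.0058, 0.1894]
tool_rot: [[-0.799, -0.601, -0.014], [-0.601, 0.799, -0.002], [0.012, 0.007, -1.0]]
ft_force: [-0.9, 0.4, 0.3]
grip_width: 0.0518
[ 0.51916653 -0.0051775   0.18933966]
0.04 2399 [ 0.44593964 -0.06232235  0.04551702] 0.046999983503252296 ((446.699951171875, -62.08842468261719), (59.94221878051758, 60.194671630859375), 59.84846496582031) ((446.8653259277344, -62.19951248168945), 41.68082809448242)
0.049 1207 [ 0.44658865 -0.06193883  0.05137344] 0.05299150303156425 ((446.6019592285156, -62.325252532958984), (49.94270706176758, 51.681697845458984), 60.28797912597656) ((446.625, -62.3001594543457), 34.286075592041016)
0.08 312 [ 0.44745068 -0.06154934  0.10283986] 0.11451742708663429 ((446.72576904296875, -62.16972732543945), (14.90680980682373, 15.04941463470459), 36.90715026855469) ((446.8319091796875, -61.964962005615234), 8.028532028198242)
251 88
```

View pics/e.png

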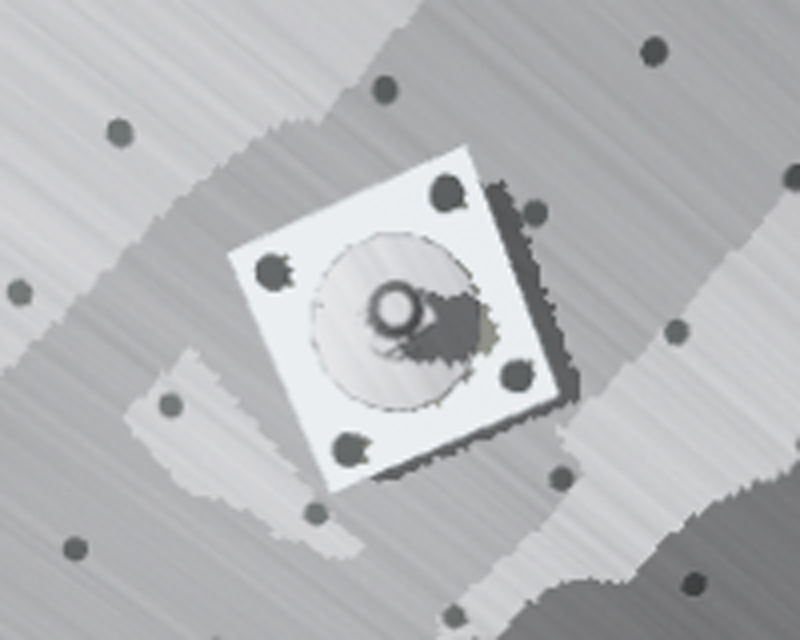

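The arbor shows upright in the block at about (398,308) of the crop. The wrist fit puts its axis at (446.8, -62.1) mm.

```bash
python3 -m pendant '[[[-36,-28,-20],0,-0.2],[[-36,-28,-30],0,-0.2],[[0,0,0],0,-0.2],[[0,0,0],0,-0.2],[[0,0,0],0,-0.2]]'; python3 - <<'E'
from h import *
print(pos(3).round(4), np.round(env.observe()['tool_rot'],3).tolist())
im,d,K,D,T=cam('wrist'); Tt=np.array(viewer.camera_params('wrist')['T_tool_cam']); Q=cloud(d,K,D,Tt)
m=(abs(Q[...,1])<.0245)&(abs(Q[...,0])<.04)&(Q[...,2]>-.035)&(Q[...,2]<-.018)
print(topfit(Q,m)); print(env.observe()['position'])
E
```

```text
time_s: 5.25
position: [0.4481, -0.059, 0.1385]
tool_rot: [[-0.794, -0.608, -0.011], [-0.608, 0.794, -0.002], [0.01, 0.005, -1.0]]
ft_force: [0.0, -0.8, -0.2]
grip_width: 0.0516
[[ 0.4481 -0.059   0.1385]
 [ 0.4482 -0.059   0.1386]
 [ 0.448  -0.0591  0.1385]] [[-0.794, -0.608, -0.011], [-0.608, 0.794, -0.002], [0.011, 0.005, -1.0]]
(array([ 3.63641092e-03, -7.05006912e-05, -2.41150710e-02]), array([-0.00161238, -0.00238049,  0.99999587]), (1.7794077396392822, 0.22239308059215546), 27.502304077148438, 6771)
[ 0.44763754 -0.05919065  0.13831788]
```

```bash
python3 -m pendant '[[[0,-2,-10],0,-0.2],[[0,0,-10],0,-0.2],[[0,0,-10],0,-0.2],[[0,0,0],0,-0.2],[[0,0,0],0,-0.2]]'
```

```text
time_s: 6.08
position: [0.4476, -0.0611, 0.1057]
tool_rot: [[-0.794, -0.608, -0.013], [-0.608, 0.794, -0.002], [0.011, 0.006, -1.0]]
ft_force: [-0.1, 0.0, -1.0]
grip_width: 0.0514
```

```bash
python3 -m pendant '[[[0,0,-12],0,-0.2],[[0,0,-12],0,-0.2],[[0,0,-12],0,-0.2],[[0,0,-8],0,-0.2],[[0,0,0],0,-0.2]]'
```

```text
time_s: 6.7
position: [0.4475, -0.0611, 0.0584]
tool_rot: [[-0.794, -0.608, -0.013], [-0.608, 0.794, -0.002], [0.011, 0.007, -1.0]]
ft_force: [0.4, -0.4, -0.9]
grip_width: 0.0513
```

```bash
python3 -m pendant '[[[0,0,0],0,0.5],[[0,0,0],0,0.7],[[0,0,0],0,0.7],[[0,0,30],0,0.7],[[0,0,50],0,0.7],[[20,15,50],0,0.5],[[36,28,10],0,0.3],[[0,0,0],0,0.1],[[0,0,0],0,0]]'; python3 - <<'E'
from h import *
viewer.get_image('wrist');viewer.get_image('wrist')
im,d,K,D,T=cam('wrist'); P=cloud(d,K,D,T); s=env.observe(); print(s['position'])
np.savez('w2.npz',im=im,P=P,K=K,D=D,T=T)
for z0,z1 in((.078,.084),(.086,.106),(.104,.116)):
    m=(np.hypot(P[...,0]-.447,P[...,1]+.062)<.035)&(P[...,2]>z0)&(P[...,2]<z1); B=P[m]
    if len(B)>5: print(z0,len(B),B.mean(0),np.median(B[:,2]),B.max(0)[2],cv2.minAreaRect((B[:,:2]*1000).astype(np.float32)),cv2.minEnclosingCircle((B[:,:2]*1000).astype(np.float32)))
u,v=proj([.447,-.062,.09],K,D,T)[0].astype(int); print(u,v)
c=im[max(0,v-48):v+48,max(0,u-60):u+60]; save(cv2.resize(c,None,fx=6,fy=6,interpolation=cv2.INTER_CUBIC),'f')
E
```

```text
time_s: 7.82
position: [0.5043, -0.017, 0.2051]
tool_rot: [[-0.794, -0.607, -0.01], [-0.607, 0.795, -0.002], [0.009, 0.004, -1.0]]
ft_force: [-0.1, -0.3, -0.2]
grip_width: 0.0424
[ 0.50413274 -0.01736871  0.20489679]
0.078 2483 [ 0.44613647 -0.06266209  0.08154381] 0.08156384794386656 0.08391529657764013 ((446.63629150390625, -62.133880615234375), (52.27954864501953, 52.76132583618164), 88.52922058105469) ((446.5555419921875, -62.4158821105957), 26.8615779876709)
0.086 17 [ 0.44588535 -0.06199349  0.10513459] 0.10562685455043302 0.10594091913811426 ((446.47027587890625, -62.28672790527344), (10.822479248046875, 10.326510429382324), 70.12425994873047) ((446.60748291015625, -62.438316345214844), 7.22421932220459)
0.104 191 [ 0.44658169 -0.0622694   0.10928718] 0.10884581591253098 0.11393339001028824 ((446.6485900878906, -62.21019744873047), (11.016322135925293, 10.946002006530762), 71.35897827148438) ((446.5859375, -62.396968841552734), 7.224405288696289)
250 110
```

View pics/f.png

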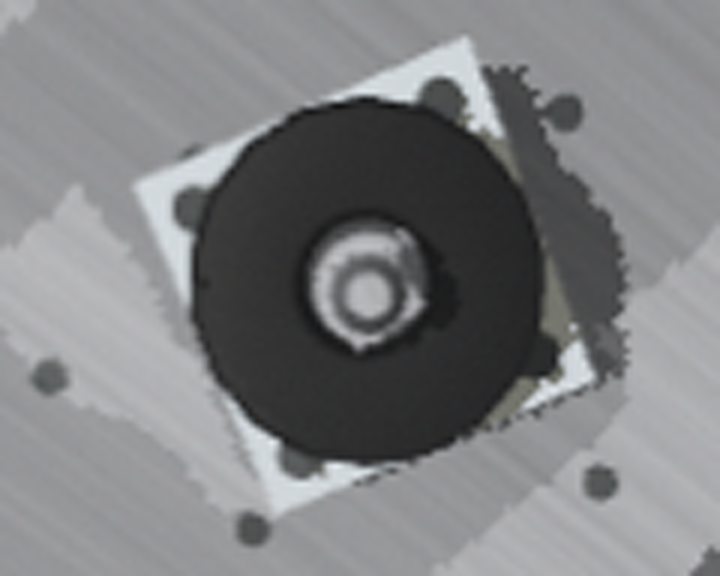

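The bobbin is seated: its top is at 81.6 mm against 81 mm expected. The square top lies at about 71° and the arbor axis at (446.6, -62.2) mm. Next I'll turn and grip the square.

```bash
python3 -m pendant '[[[-10,-8,0],-0.164,0],[[-10,-8,0],-0.164,0],[[-10,-8,0],-0.164,0],[[-10,-8,0],-0.164,0],[[-10,-8,0],-0.164,0],[[-7,-5,-25],-0.164,0],[[0,0,-30],0,0],[[0,0,0],0,0],[[0,0,0],0,0]]' 60;python3 - <<'E'
from h import *
s=env.observe();R=np.array(s['tool_rot']);print(pos(2).round(4),np.degrees(np.arctan2(R[1,1],R[0,1])))
im,d,K,D,T=cam('wrist'); P=cloud(d,K,D,T)
m=(np.hypot(P[...,0]-.447,P[...,1]+.062)<.015)&(P[...,2]>.095)&(P[...,2]<.118); B=P[m]
print(len(B),cv2.minAreaRect((B[:,:2]*1000).astype(np.float32)),B.max(0))
E
```

```text
time_s: 9.1
position: [0.4411, -0.0669, 0.1476]
tool_rot: [[-0.931, 0.364, -0.01], [0.364, 0.931, 0.011], [0.013, 0.006, -1.0]]
ft_force: [0.5, -0.5, -0.7]
grip_width: 0.0427
[[ 0.4411 -0.0669  0.1476]
 [ 0.4411 -0.0668  0.1476]] 68.63679154038707
321 ((446.546142578125, -62.04978561401367), (10.983877182006836, 11.924717903137207), 71.64241790771484) [ 0.45340758 -0.05523291  0.11357989]
```

```bash
python3 -m pendant '[[[5.5,5,-10],0.045,0],[[0,0,-20],0,0],[[0,0,-20],0,0],[[0,0,-10],0,0],[[0,0,0],0,0]]' 60
```

```text
time_s: 9.88
position: [0.4488, -0.0606, 0.086]
tool_rot: [[-0.95, 0.312, -0.007], [0.312, 0.95, 0.009], [0.009, 0.006, -1.0]]
ft_force: [-0.7, 0.0, 1.1]
grip_width: 0.0428
```

```bash
python3 -m pendant '[[[-2,-1.5,1],0,0],[[0,0,0],0,-0.4],[[0,0,0],0,-0.9],[[0,0,0],0,-0.9],[[0,0,0],0,-0.9],[[0,0,0],0,-0.9]]' 60
```

```text
time_s: 10.62
position: [0.4474, -0.0623, 0.0885]
tool_rot: [[-0.95, 0.312, -0.004], [0.312, 0.95, 0.008], [0.006, 0.006, -1.0]]
ft_force: [-0.5, -0.3, -1.7]
grip_width: 0.0089
```

```bash
python3 -m pendant '[[[0,0,20],0,-0.9],[[0,0,25],0,-0.9],[[0,0,20],0,-0.9],[[15,-8,0],-0.1,-0.9],[[15,-9,0],-0.1,-0.9],[[13,-8,0],0,-0.9],[[0,0,0],0,-0.9]]'; python3 - <<'E'
from h import *
viewer.get_image('wrist');s=env.observe();R=np.array(s['tool_rot']);print(s['position'],np.degrees(np.arctan2(R[1,1],R[0,1])),s['ft_force'])
Tt=np.array(viewer.camera_params('wrist')['T_tool_cam']);im,d,K,D,T=cam('wrist'); Q=cloud(d,K,D,Tt); save(im,'g')
m=(np.hypot(Q[...,0],Q[...,1])<.035)&(Q[...,2]>0)&(Q[...,2]<.02)
print(topfit(Q,m))
E
```

```text
time_s: 11.5
position: [0.4899, -0.0874, 0.1544]
tool_rot: [[-0.866, 0.5, -0.006], [0.5, 0.866, 0.011], [0.011, 0.006, -1.0]]
ft_force: [-1.4, 0.2, -2.8]
grip_width: 0.0091
[ 0.48933444 -0.08699572  0.15434489] 60.01986855489955 [-0.61908084 -0.03975748 -3.29959813]
(array([ 0.01315508, -0.00127034,  0.00676857]), array([-0.01011967,  0.00303015,  0.9999442 ]), (2.7156260013580322, -1.1275984048843384), 26.8714656829834, 3140)
```

View pics/g.png

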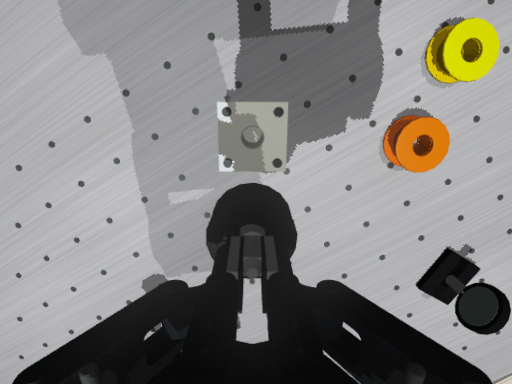

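The gripped arbor with its bobbin hangs clear beside the block (block at 252,137 in the picture). The moves can't tip the tool, so I'll pivot the arbor in the pads by pushing its shank gently against the top edge of the fixed block.

```bash
python3 -m pendant '[[[0,0,-25],0,-0.9],[[0,0,-20],0,-0.9],[[0,0,0],0,-0.9],[[-6.9,4,0],0,-0.9],[[-6.9,4,0],0,-0.9],[[-6.9,4,0],0,-0.9],[[-6.9,4,0],0,-0.9],[[0,0,0],0,-0.9]]' 25; python3 - <<'E'
from h import *
viewer.get_image('wrist');s=env.observe();R=np.array(s['tool_rot']);print(s['position'],np.degrees(np.arctan2(R[1,1],R[0,1])),s['ft_force'])
Tt=np.array(viewer.camera_params('wrist')['T_tool_cam']);im,d,K,D,T=cam('wrist'); Q=cloud(d,K,D,Tt)
m=(np.hypot(Q[...,0],Q[...,1])<.04)&(Q[...,2]>-.01)&(Q[...,2]<.03)
c,n,*r=topfit(Q,m); print(c,n,r,'tilt',np.degrees(np.arctan2(n[0],n[2])),np.degrees(n[1]))
E
```

```text
time_s: 12.6
position: [0.4626, -0.0707, 0.1135]
tool_rot: [[-0.867, 0.498, 0.009], [0.498, 0.867, 0.003], [-0.007, 0.007, -1.0]]
ft_force: [3.2, -1.0, -2.7]
grip_width: 0.0094
[ 0.46265871 -0.07075322  0.11350452] 60.115549266683665 [ 2.57752694 -1.04974585  0.06259419]
[ 0.00706766 -0.00228184  0.00909658] [-0.22157782  0.001257    0.97514188] [(-2.7965989112854004, -1.073166847229004), 26.156261444091797, 2167] tilt -12.801732958982884 0.07202066964357866
```

```bash
python3 - <<'E'
from fit import *
p=np.array([.6381,-.3328,.3008,np.radians(-7.7),np.radians(27)])
def plane(B):
    for _ in range(4):
        c=B.mean(0); n=np.linalg.svd(B-c,full_matrices=False)[2][2]; B=B[abs((B-c)@n)<.0025]
    return n*np.sign(n[2]),c,len(B)
AB=[]
for name in('top','side'):
    ds=[]
    for _ in range(4): im,d,K,D,T=cam(name); ds.append(np.where(d==0,np.nan,d))
    d=np.nan_to_num(np.nanmedian(ds,0)); P=cloud(d,K,D,T); A=P.reshape(-1,3)
    q=(A-p[:3])@rot(p[3],p[4]); 
    m=(abs(q[:,0])<.014)&(abs(q[:,1])<.021)&(abs(q[:,2]-.022)<.006); n,c,k=plane(A[m]); nn=n@rot(p[3],0)
    print(name,'top face n',n.round(3),k,'tilt',np.degrees(np.arctan2(-nn[0],nn[2])).round(2),'roll',np.degrees(nn[1]).round(2))
    m=(A[:,2]>.24)&(A[:,0]>.5)&(A[:,0]<.75)&(A[:,1]>-.42)&(A[:,1]<-.22); AB.append(A[m]); r=fit(A[m],p); report(r[0]); print(r[1:])
    # table plane check near the camera
    t=A[(abs(A[:,2])<.012)&(A[:,0]>.4)&(A[:,0]<.7)&(abs(A[:,1])<.25)]; print('table',plane(t)[0].round(4),np.median(t[:,2]).round(4))
r=fit(np.vstack(AB),p);report(r[0]);print(r[1:])
E
```

```text
top top face n [-0.414  0.063  0.908] 215 tilt 24.75 roll 0.39
org [ 0.6392 -0.3328  0.3018] yaw -5.93 tilt 27.44 focus [ 0.4715 -0.3153  0.2143]
(np.int64(606), np.float64(0.001202245333593168))
table [-1.5e-03 -1.0e-04  1.0e+00] -0.0
side top face n [-0.412  0.057  0.91 ] 478 tilt 24.56 roll 0.07
org [ 0.6382 -0.3328  0.3007] yaw -8.55 tilt 27.46 focus [ 0.4715 -0.3078  0.2131]
(np.int64(1521), np.float64(0.0011775625491804674))
table [-0.0012 -0.0035  1.    ] -0.001
org [ 0.6382 -0.3328  0.3009] yaw -7.87 tilt 27.63 focus [ 0.4715 -0.3097  0.2128]
(np.int64(2118), np.float64(0.001222914274540844))
```

```bash
python3 - <<'E'
from fit import *
t,y=np.radians(24.7),np.radians(-8.0); R=rot(y,t)
for name in('top','side'):
    ds=[]
    for _ in range(3): im,d,K,D,T=cam(name); ds.append(np.where(d==0,np.nan,d))
    d=np.nan_to_num(np.nanmedian(ds,0)); P=cloud(d,K,D,T); A=P.reshape(-1,3); C=im.reshape(-1,3).astype(int)
    o=np.array([.6382,-.3328,.3008]); g0=(np.linalg.norm(A-o,axis=1)<.09)&(A[:,2]>.24)
    grey=g0&(C[:,1]>C[:,0]+4)&(C.mean(1)>60)
    q=(A-o)@R; G=q[grey]; print(name,'grey',len(G),'x',np.percentile(G[:,0],[2,50,98]).round(4),'y',np.percentile(G[:,1],[2,50,98]).round(4),'z',np.percentile(G[:,2],[2,50,98]).round(4))
    dk=q[g0&~grey]; dk=dk[dk[:,0]<-.018]
    for a in np.arange(-.075,-.018,.008):
        s=dk[(dk[:,0]>a)&(dk[:,0]<a+.008)]
        if len(s)>5:
            f=lambda w:np.hypot(s[:,1]-w[0],s[:,2]-w[1])-w[2]
            r=least_squares(f,[0,0,.02],loss='soft_l1',f_scale=.001,bounds=([-.02,-.02,.01],[.02,.02,.03])).x
            print(a.round(3),len(s),'zmax',s[:,2].max().round(4),'y',s[:,1].min().round(4),s[:,1].max().round(4),'circ',r.round(4))
im_=im[int(proj(o,K,D,T)[0][1])-50:int(proj(o,K,D,T)[0][1])+50,int(proj(o,K,D,T)[0][0])-60:int(proj(o,K,D,T)[0][0])+60]; save(cv2.resize(im_,None,fx=6,fy=6,interpolation=cv2.INTER_CUBIC),'i')
E
```

```text
top grey 330 x [-0.0129  0.0058  0.019 ] y [-0.0215  0.0004  0.0222] z [-0.0094  0.022   0.0241]
-0.059 46 zmax 0.0191 y -0.0136 0.0159 circ [-0.0012  0.0004  0.0173]
-0.051 48 zmax 0.019 y -0.014 0.0159 circ [-0.0011  0.0008  0.0168]
-0.043 44 zmax 0.0195 y -0.0164 0.0173 circ [-0.0005  0.0011  0.0167]
-0.035 61 zmax 0.0226 y -0.0191 0.0196 circ [-0.0007  0.0006  0.0201]
-0.027 60 zmax 0.0221 y -0.0167 0.0198 circ [-0.0003  0.0012  0.0196]
-0.019 8 zmax 0.0217 y -0.0142 0.0195 circ [-0.0009  0.0007  0.0202]
side grey 723 x [-0.016   0.0004  0.0241] y [-0.0239 -0.0031  0.023 ] z [-0.012   0.0215  0.0234]
-0.067 61 zmax 0.0185 y -0.0173 0.0131 circ [-0.0024  0.0034  0.0126]
-0.059 112 zmax 0.0181 y -0.0175 0.0151 circ [-0.001   0.0004  0.0164]
-0.051 113 zmax 0.0189 y -0.0175 0.0152 circ [-0.0007  0.0002  0.0166]
-0.043 134 zmax 0.021 y -0.0202 0.0187 circ [-0.0006  0.0004  0.0173]
-0.035 136 zmax 0.0221 y -0.0207 0.0169 circ [-0.0006  0.0005  0.0196]
-0.027 134 zmax 0.0211 y -0.0203 0.0172 circ [-0.0004  0.0002  0.0197]
-0.019 16 zmax 0.0208 y -0.0195 0.0168 circ [-0.0004  0.0009  0.0192]
```

View pics/i.png

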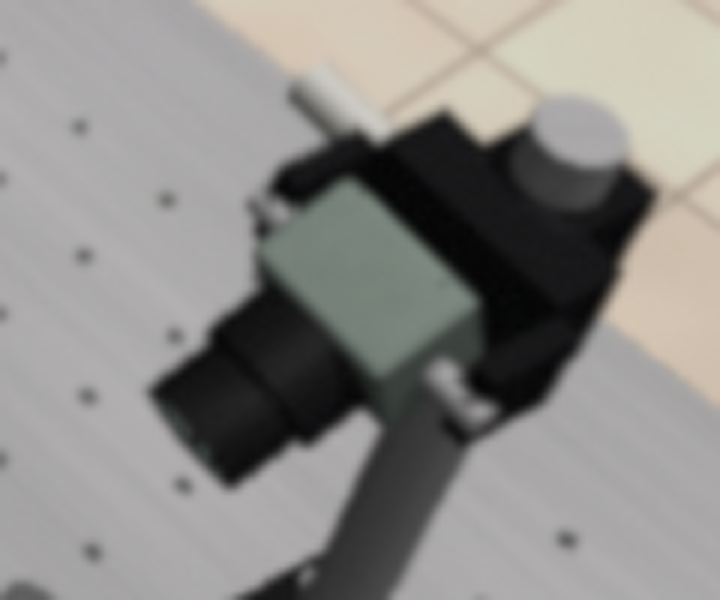

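The barrel is stepped, which biased the full-model fit. The box's top face and the barrel circles agree on 24.7° tilt and -8.0° yaw. I still have to settle the camera's position along the line of sight.

```bash
python3 - <<'E'
from fit import *
t,y=np.radians(24.7),np.radians(-8.0); R=rot(y,t); o=np.array([.6382,-.3328,.3008])
for name in('top','side'):
    im,d,K,D,T=cam(name); P=cloud(d,K,D,T); A=P.reshape(-1,3); C=im.reshape(-1,3).astype(int)
    q=(A-o)@R; g0=(np.linalg.norm(q,axis=1)<.09)&(A[:,2]>.24); grey=g0&(C[:,1]>C[:,0]+4)&(C.mean(1)>60)&(abs(q[:,2]-.0222)<.003)&(abs(q[:,1])<.02)
    G=q[grey]; xs=G[:,0]; h,e=np.histogram(xs,bins=np.arange(-.03,.034,.003)); print(name,dict(zip(e.round(3).tolist(),h.tolist())))
    dk=q[g0&(q[:,0]<-.04)&(np.hypot(q[:,1],q[:,2])<.021)]; h,e=np.histogram(dk[:,0],bins=np.arange(-.08,-.04,.003)); print(dict(zip(e.round(3).tolist(),h.tolist())))
E
```

```text
top {-0.03: 0, -0.027: 0, -0.024: 0, -0.021: 0, -0.018: 0, -0.015: 12, -0.012: 24, -0.009: 16, -0.006: 24, -0.003: 21, -0.0: 22, 0.003: 20, 0.006: 21, 0.009: 21, 0.012: 23, 0.015: 21, 0.018: 5, 0.021: 0, 0.024: 0, 0.027: 0, 0.03: 0}
{-0.08: 0, -0.077: 0, -0.074: 0, -0.071: 0, -0.068: 0, -0.065: 0, -0.062: 0, -0.059: 14, -0.056: 21, -0.053: 18, -0.05: 20, -0.047: 18, -0.044: 18}
side {-0.03: 0, -0.027: 0, -0.024: 0, -0.021: 0, -0.018: 31, -0.015: 49, -0.012: 46, -0.009: 51, -0.006: 46, -0.003: 50, -0.0: 50, 0.003: 49, 0.006: 46, 0.009: 52, 0.012: 43, 0.015: 8, 0.018: 0, 0.021: 0, 0.024: 0, 0.027: 0, 0.03: 0}
{-0.08: 0, -0.077: 0, -0.074: 0, -0.071: 0, -0.068: 0, -0.065: 0, -0.062: 64, -0.059: 41, -0.056: 43, -0.053: 43, -0.05: 42, -0.047: 43, -0.044: 43}
```

```bash
cat > tilt.py <<'E'
from h import *
viewer.get_image('wrist');s=env.observe();R=np.array(s['tool_rot']);print(s['time_s'],np.round(s['position'],4),'yaw',np.degrees(np.arctan2(R[1,1],R[0,1])).round(2),s['ft_force'])
Tt=np.array(viewer.camera_params('wrist')['T_tool_cam']);im,d,K,D,T=cam('wrist'); Q=cloud(d,K,D,Tt)
c=np.array([.005,0,.008])
m=(np.hypot(Q[...,0],Q[...,1])<.036)&(Q[...,2]>-.02)&(Q[...,2]<.04)
if len(sys.argv)>1:
    a=float(sys.argv[1]); n0=np.array([-np.sin(a),0,np.cos(a)]); z=Q@n0; b=z[m]; h,e=np.histogram(b,bins=np.arange(-.02,.04,.001)); k=e[h.argmax()]+.0005; m&=abs(z-k)<.003
c,n,xy,r,k=topfit(Q,m); nw=R@n
# centre of top circle in its own plane
B=Q[m&(abs((Q-c)@n)<.0015)]; ex=np.cross([0,1,0],n); ex/=np.linalg.norm(ex); ey=np.cross(n,ex)
(x,y),rr=cv2.minEnclosingCircle((np.c_[(B-c)@ex,(B-c)@ey]*1000).astype(np.float32)); ctr=c+(x*ex+y*ey)/1000
mid=ctr+.015*n; W=R@mid+s['position']
print('n',n.round(4),k,'tilt tool',np.degrees(np.arctan2(n[0],n[2])).round(2),'axis world',(-nw).round(4),'lean',np.degrees(np.arccos(-nw[2])).round(2),'az',np.degrees(np.arctan2(-nw[1],-nw[0])).round(2),'r',round(rr,2),'mid tool',mid.round(4),'world',W.round(4))
E
python3 -m pendant '[[[-6,3.5,-3],0,-0.9],[[-6,3.5,-3],0,-0.9],[[0,0,0],0,-0.9]]' 25; python3 tilt.py 0.38
```

```text
time_s: 13.88
position: [0.4512, -0.0641, 0.1069]
tool_rot: [[-0.867, 0.498, 0.011], [0.498, 0.867, 0.003], [-0.008, 0.007, -1.0]]
ft_force: [5.0, -3.1, -2.1]
grip_width: 0.0089
13.925 [ 0.4513 -0.0642  0.107 ] yaw 60.1 [ 4.3601211  -2.32350658 -1.34517433]
n [-0.3704 -0.0022  0.9289] 2509 tilt tool -21.74 axis world [-0.3297  0.1841  0.9259] lean 22.19 az 150.82 r 26.71 mid tool [-0.0135 -0.0012  0.0202] world [ 0.4627 -0.0719  0.0868]
```

```bash
python3 -m pendant '[[[-4.6,2.7,-1],0,-0.9],[[0,0,0],0,-0.9],[[3,-1.7,0],0,-0.9],[[9,-5,0],0,-0.9],[[9,-5,5],0,-0.9],[[0,0,20],0,-0.9],[[0,0,0],0,-0.9]]' ; python3 tilt.py 0.43
```

```text
time_s: 14.85
position: [0.4667, -0.0729, 0.1294]
tool_rot: [[-0.867, 0.499, -0.001], [0.499, 0.867, 0.008], [0.005, 0.006, -1.0]]
ft_force: [0.7, -0.4, -2.9]
grip_width: 0.0095
14.9 [ 0.4662 -0.0727  0.1286] yaw 60.08 [ 0.62118885  0.02824396 -3.30650153]
n [-3.887e-01 -9.000e-04  9.213e-01] 2391 tilt tool -22.88 axis world [-0.3344  0.1868  0.9237] lean 22.52 az 150.82 r 26.78 mid tool [-0.015  -0.0013  0.02  ] world [ 0.4786 -0.0811  0.1085]
```

```bash
python3 -m pendant '[[[0,0,-23],0,-0.9],[[-7,4,0],0,-0.9],[[-7,4,0],0,-0.9],[[-6,3.5,0],0,-0.9],[[-3.5,2,0],0,-0.9],[[0,0,0],0,-0.9]]' ; python3 tilt.py 0.43
```

```text
time_s: 15.7
position: [0.445, -0.0604, 0.1072]
tool_rot: [[-0.867, 0.499, 0.01], [0.499, 0.867, 0.002], [-0.007, 0.007, -1.0]]
ft_force: [3.5, -1.8, -2.0]
grip_width: 0.0093
15.75 [ 0.4449 -0.0603  0.1071] yaw 60.09 [ 1.25577723 -1.20537035 -0.6614309 ]
n [-0.4384 -0.0038  0.8988] 2272 tilt tool -26.0 axis world [-0.3865  0.2194  0.8958] lean 26.39 az 150.42 r 26.6 mid tool [-0.0171 -0.0012  0.0193] world [ 0.4592 -0.0698  0.088 ]
```

```bash
python3 -m pendant '[[[3,-1.7,0],0,-0.9],[[9,-5,0],0,-0.9],[[9,-5,5],0,-0.9],[[0,0,20],0,-0.9],[[0,0,0],0,-0.9],[[0,0,0],0,-0.9]]' 100; python3 tilt.py 0.43
```

```text
time_s: 16.55
position: [0.4656, -0.0719, 0.1312]
tool_rot: [[-0.867, 0.499, 0.001], [0.499, 0.867, 0.007], [0.003, 0.007, -1.0]]
ft_force: [-0.7, -0.6, -1.9]
grip_width: 0.008
16.6 [ 0.4656 -0.072   0.1312] yaw 60.07 [-0.29636874 -0.55101824 -2.2326557 ]
n [-0.4141 -0.0011  0.9102] 2339 tilt tool -24.46 axis world [-0.3594  0.2012  0.9112] lean 24.32 az 150.76 r 26.71 mid tool [-0.0163 -0.0011  0.0197] world [ 0.4793 -0.0809  0.1114]
```

```bash
python3 -m pendant '[[[0,-15,30],0.09,-0.9],[[-2,-35,25],0.09,-0.9],[[-3,-42,20],0.1,-0.9],[[-3,-42,20],0.09,-0.9],[[-3,-42,10],0,-0.9],[[-3,-38,5],0,-0.9],[[0,-20,0],0,-0.9],[[0,0,0],0,-0.9],[[0,0,0],0,-0.9],[[0,0,0],0,-0.9]]' ; python3 tilt.py 0.43
```

```text
time_s: 17.9
position: [0.4488, -0.3091, 0.2391]
tool_rot: [[-0.991, 0.135, -0.012], [0.135, 0.991, 0.013], [0.013, 0.011, -1.0]]
ft_force: [0.8, 0.3, -2.5]
grip_width: 0.0076
17.95 [ 0.4488 -0.3091  0.2391] yaw 82.22 [-0.62839479 -0.07063143 -1.50276559]
n [-0.4111 -0.0037  0.9116] 2333 tilt tool -24.27 axis world [-0.396   0.0475  0.917 ] lean 23.51 az 173.16 r 26.87 mid tool [-0.0161 -0.0014  0.0198] world [ 0.4643 -0.3124  0.2191]
```

```bash
cat > bob.py <<'E'
from fit import *
t,y=np.radians(24.7),np.radians(-8.0); Rc=rot(y,t); o=np.array([.6382,-.3328,.3008])
off={'top':[.0023,-.0007,.0007],'side':[-.0007,-.0006,.0003]}
cyl=[(.027,-.015,-.011),(.027,.011,.015),(.018,-.011,.011),(.020,-.021,-.015),(.008,-.056,-.021)]
def sd(p,Q):   # Q in focus frame (m); p: mid x,y,z, lean angles about y and x
    q=(Q-p[:3])@Ro.from_euler('yx',p[3:]).as_matrix(); r=np.hypot(q[:,0],q[:,1]); out=[]
    for R,a,b in cyl:
        c=np.stack([r-R,abs(q[:,2]-(a+b)/2)-(b-a)/2],1); out.append(np.linalg.norm(np.maximum(c,0),axis=1)+np.minimum(c.max(1),0))
    return np.min(out,0),q
for name in('top','side'):
    im,d,K,D,T=cam(name); ds=[d]+[cam(name)[1] for _ in range(2)]; d=np.median(ds,0); A=cloud(d,K,D,T).reshape(-1,3)
    Q=(A-o)@Rc-np.array(off[name])+[.19,0,0]; Q=Q[np.linalg.norm(Q,axis=1)<.075]; p=np.zeros(5)
    for tol in(.012,.006,.004,.004,.004):
        s,q=sd(p,Q); m=(abs(s)<tol)&(q[:,2]<.018)&(q[:,2]>-.05)
        p=least_squares(lambda p:sd(p,Q[m])[0],p,loss='soft_l1',f_scale=.001,x_scale=[.01]*3+[.1]*2).x
    print(name,'mid rel focus, cam axes mm',(p[:3]*1000).round(1),'tilt about cam y,x deg',np.degrees(p[3:]).round(2),m.sum(),'rms',np.sqrt(np.mean(sd(p,Q[m])[0]**2)).round(4))
    u,v=proj([.5,-.31,.24],K,D,T)[0].astype(int); save(cv2.resize(im[max(0,v-50):v+50,max(0,u-65):u+65],None,fx=6,fy=6,interpolation=cv2.INTER_CUBIC),'z_'+name)
E
python3 bob.py
```

```text
top mid rel focus, cam axes mm [ 0.7 -2.1  0.7] tilt about cam y,x deg [1.73 0.48] 197 rms 0.001
side mid rel focus, cam axes mm [-3.3 -3.3  1.5] tilt about cam y,x deg [0.76 1.34] 377 rms 0.0008
```

View pics/z_side.png

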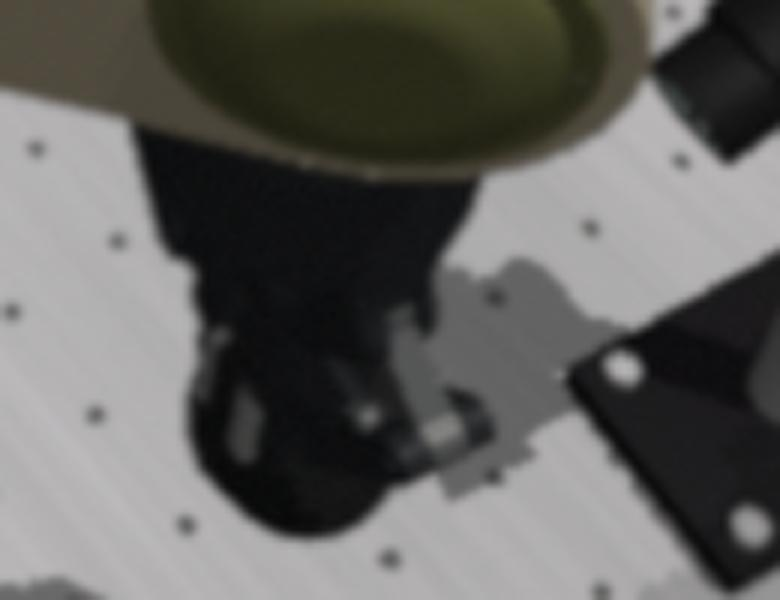

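Side, top and wrist measurements all show the lean about 1.2° short, and the position off by only a few mm. There is plenty of time, so I'll go back and add that lean at the block.

```bash
python3 -m pendant '[[[2,25,0],-0.09,-0.9],[[3,40,0],-0.1,-0.9],[[3,45,0],-0.1,-0.9],[[3,45,-15],-0.095,-0.9],[[3,45,-25],0,-0.9],[[3,37,-30],0,-0.9],[[0,0,-35],0,-0.9],[[0,0,0],0,-0.9],[[0,0,0],0,-0.9]]' ; python3 tilt.py 0.43
```

```text
time_s: 19.42
position: [0.4663, -0.0669, 0.1341]
tool_rot: [[-0.859, 0.511, 0.0], [0.511, 0.859, 0.013], [0.007, 0.011, -1.0]]
ft_force: [1.2, -0.1, -1.7]
grip_width: 0.0078
19.475 [ 0.4662 -0.067   0.134 ] yaw 59.22 [ 0.05900643  0.4595869  -2.8127952 ]
n [-4.135e-01  4.000e-04  9.105e-01] 2343 tilt tool -24.42 axis world [-0.3555  0.1992  0.9132] lean 24.05 az 150.74 r 26.74 mid tool [-0.0163  0.0005  0.0197] world [ 0.4805 -0.0746  0.1142]
```

```bash
python3 -m pendant '[[[0,0,-14],0,-0.9],[[0,-3,-13],0,-0.9],[[-6,3.5,0],0,-0.9],[[-7,4,0],0,-0.9],[[-5,2.9,0],0,-0.9],[[-4,2.3,0],0,-0.9],[[0,0,0],0,-0.9]]' 25; python3 tilt.py 0.45
```

```text
time_s: 20.4
position: [0.4456, -0.0589, 0.108]
tool_rot: [[-0.858, 0.513, 0.01], [0.513, 0.858, 0.008], [-0.005, 0.012, -1.0]]
ft_force: [1.7, -1.7, 0.3]
grip_width: 0.0081
20.45 [ 0.4456 -0.0589  0.1079] yaw 59.14 [ 2.60378581 -1.10750448  1.00452924]
n [-0.4385 -0.0016  0.8987] 2270 tilt tool -26.01 axis world [-0.3846  0.2187  0.8968] lean 26.26 az 150.37 r 26.67 mid tool [-0.0172  0.0006  0.0194] world [ 0.4609 -0.067   0.0887]
```

Another 2 mm of push, then retreat.

```bash
python3 -m pendant '[[[-3,1.7,0],0,-0.9],[[-1,0.6,0],0,-0.9],[[3,-1.7,0],0,-0.9],[[9,-5,0],0,-0.9],[[9,-5,5],0,-0.9],[[0,0,20],0,-0.9],[[0,0,0],0,-0.9]]' 25; python3 tilt.py 0.45
```

```text
time_s: 21.38
position: [0.4642, -0.0692, 0.1327]
tool_rot: [[-0.858, 0.513, 0.007], [0.513, 0.858, 0.01], [-0.001, 0.012, -1.0]]
ft_force: [0.5, 0.3, -2.4]
grip_width: 0.008
21.425 [ 0.4637 -0.069   0.1319] yaw 59.11 [-0.57169132 -0.41895919 -3.02428166]
n [-0.4135 -0.0018  0.9105] 2336 tilt tool -24.43 axis world [-0.3588  0.204   0.9109] lean 24.37 az 150.38 r 26.82 mid tool [-0.0164  0.0001  0.0197] world [ 0.478  -0.0771  0.1122]
```

```bash
python3 -m pendant '[[[0,0,-12],0,-0.9],[[0,-2,-12],0,-0.9],[[-7,4,0],0,-0.9],[[-7,4,0],0,-0.9],[[-6,3.5,0],0,-0.9],[[-4.5,2.6,0],0,-0.9],[[-1.5,0.9,0],0,-0.9],[[3,-1.7,0],0,-0.9],[[9,-5,0],0,-0.9],[[9,-5,5],0,-0.9],[[0,0,20],0,-0.9],[[0,0,0],0,-0.9]]' 20; python3 tilt.py 0.45
```

```text
time_s: 22.98
position: [0.4642, -0.0709, 0.1335]
tool_rot: [[-0.858, 0.513, 0.022], [0.514, 0.858, 0.003], [-0.017, 0.013, -1.0]]
ft_force: [-0.4, -0.1, -2.7]
grip_width: 0.0083
23.025 [ 0.4637 -0.0707  0.1327] yaw 59.1 [-0.13588038 -0.57974243 -3.03810682]
n [-0.411  -0.0051  0.9116] 2339 tilt tool -24.27 axis world [-0.3685  0.2125  0.905 ] lean 25.17 az 150.02 r 26.82 mid tool [-0.0163  0.0001  0.0197] world [ 0.4781 -0.0789  0.1132]
```

```bash
python3 -m pendant '[[[0,-15,30],0.09,-0.9],[[-1,-35,25],0.09,-0.9],[[-2,-42,20],0.1,-0.9],[[-2,-42,20],0.09,-0.9],[[-3,-42,10],0,-0.9],[[-3,-38,3],0,-0.9],[[0,-20,0],0,-0.9],[[0,0,0],0,-0.9],[[0,0,0],0,-0.9]]' 100; python3 tilt.py 0.43; python3 bob.py
```

```text
time_s: 24.2
position: [0.4489, -0.3085, 0.2353]
tool_rot: [[-0.988, 0.154, 0.002], [0.154, 0.988, 0.019], [0.001, 0.019, -1.0]]
ft_force: [1.2, 0.3, -2.3]
grip_width: 0.008
24.25 [ 0.4489 -0.3084  0.2353] yaw 81.18 [ 0.19232857  0.20568733 -2.06849311]
n [-0.4115 -0.0061  0.9114] 2357 tilt tool -24.3 axis world [-0.4079  0.0519  0.9115] lean 24.28 az 172.75 r 26.77 mid tool [-0.0161 -0.0014  0.0198] world [ 0.4647 -0.3119  0.2155]
top mid rel focus, cam axes mm [-0.7 -1.2 -2.5] tilt about cam y,x deg [0.6  0.96] 206 rms 0.0011
side mid rel focus, cam axes mm [-3.5 -2.3 -5.6] tilt about cam y,x deg [0.89 1.16] 336 rms 0.0007
```

```bash
python3 -m pendant '[[[1,2,5],0,-0.9]]' 100; python3 tilt.py 0.43; python3 bob.py; python3 -c "
from h import *
print(pos(4).round(4), np.abs(env.observe()['qvel']).max(), env.observe()['time_s'])"
```

```text
time_s: 24.72
position: [0.4499, -0.3071, 0.2409]
tool_rot: [[-0.988, 0.154, 0.003], [0.154, 0.988, 0.018], [-0.0, 0.018, -1.0]]
ft_force: [0.9, -0.4, -2.3]
grip_width: 0.0077
24.775 [ 0.4503 -0.307   0.2419] yaw 81.16 [-0.70968717  0.66874464 -1.05848835]
n [-0.4122 -0.0035  0.9111] 2346 tilt tool -24.35 axis world [-0.4107  0.0514  0.9103] lean 24.45 az 172.87 r 26.83 mid tool [-0.0162 -0.0013  0.0198] world [ 0.4661 -0.3104  0.2222]
top mid rel focus, cam axes mm [-2.  -1.4  0.1] tilt about cam y,x deg [-1.32 -0.49] 205 rms 0.0011
side mid rel focus, cam axes mm [-0.7 -0.6 -1.4] tilt about cam y,x deg [0.88 1.1 ] 349 rms 0.0007
[[ 0.4499 -0.3073  0.2409]
 [ 0.4499 -0.3073  0.2409]
 [ 0.4499 -0.3073  0.2409]
 [ 0.4499 -0.3073  0.2409]] 0.18270953682836022 25.325
```

```bash
python3 -c "
from rig import ticket
print(ticket.close_job())"
```

```text
the job is handed in; nothing more can be done
None
```

The short bobbin is on the arbor, and the arm is holding both steadily in front of the inspection camera. I handed the job in at about 25 s of the 43 s allowed; no verdict came back.

**How it was done:** I put the bobbin down on the arbor's flange; its top measured 81.6 mm, against 81 mm when seated. I then took the arbor by its square top and pulled it out of the block. The moves cannot tip the tool, so I gave the arbor its backward lean by gently pushing its shank against the top edge of the fixed block.

**Last checks:**

| Check | Result |
|---|---|
| Position of the bobbin's middle | About 1–2.5 mm from the focus point in the side and top views; the wrist camera agrees |
| Backward lean | 24.5° by the wrist camera, against a camera tilt I measured as 24.7° |
| Arm | At rest (0.2 deg/s at most) |

**What disagreed:**
- **Tilt:** the side view shows the arbor about 0.9° short of the lean and 1.1° off sideways. The top view gives -1.3° and -0.5°, so the true tilt error is probably about 1°.
- **Camera position along its line of sight:** the side and top views differ by about 3 mm, so I used the mean.
- **Second push at the block:** this did not turn the arbor in the grip as I meant it to. It tilted the gripper slightly instead, which supplied most of the missing lean.

I kept clear of the camera, tall bobbin, lens mount and screwdriver, but took no separate final picture to confirm that they had not moved.

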